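# Roll the steel roller up the loading ramp behind its catch

### The arm

A 6-joint arm with a two-finger parallel gripper is mounted at the origin on a cart in front of the work surface, level with it; the furniture and walls round the work are solid. World frame = base frame: x ahead of the robot, y to its left, z up, the work surface at z = 0. Lengths are in mm, angles in degrees, forces in N, time in s.
With the tool pointing down it reaches from about 325 to 900 mm from the base axis. Payload 6.1 kg.
Tool frame: the origin (TCP) lies midway between the tips of the shut fingers; the grasp point (between the pads) lies hold_point_z behind it (hold_point_z is the distance from the TCP to the grasp point, in mm); z points along the fingers, y is the direction in which the jaws open and shut (so a half turn about z gives the same grasp; the last joint's range is limited). The gripper opens to 85 mm and grips with 20 to 120 N. Pads are 22 mm wide; open, the fingers measure 114 mm over their backs; the gripper's body (76 mm by 85 mm) begins 54 mm behind the grasp point. The pads swing forward as they close: fully open they stand 13 mm farther back than shut.
Start: joints at [59.124, 12.628, 87.462, -0, 79.91, -7.225], TCP at [250.732, 572.494, 208.5] pointing down, gripper open.
Joint ranges: [-170.65, 170.65], [-52.31, 119.04], [5.05, 147.46], [-71.25, 251.25], [11.57, 151.72], [-153.62, 153.62]. Speed limits (degrees/s): [147.25, 147.25, 172.46, 180, 180, 180].

### API

Orientations are given as [roll, pitch, yaw] about the fixed x, y, z axes, in that order (R = Rz(yaw) Ry(pitch) Rx(roll)).
In Python, from station import get_obs, camera, job_done, hold_point_z gives the robot as it stands. The module is installed in compiled form; this text tells all that it offers.
- The arm moves only by the tool servo_tool, never from a script. Its argument "commands" is a list of rows, each a list of 6 numbers: the shift along the tool's x, y, z in m, then the turn, a rotation vector about the tool's x, y, z in degrees. A call has 1 to 20 rows; each row shifts and turns the commanded pose from where the row before left it, along the tool's axes as they then stand; what a row does not reach is not made up. A row lasts 1/12 s, in which the tool goes at most 41.7 mm and 7.16 degrees, less where a joint would pass 70% of its speed; a pose out of reach is approached as far as the arm can. A call with a gripper value outside its range is refused whole. "gripper" is the opening, from -1 (shut) to 1 (fully open), so that 0 is half open, set as the call begins (left out, the last holds). The fingers move at their own pace and stop on an object; "newtons" is the grip in N (left out, the last holds). Time passes only in rows, so rows that do not move let the fingers close. It gives the time, the measured TCP pose, the force and the opening at its end, in the units of the state.
- get_obs(): the state, without advancing time (a new reading comes with each control period).
- camera(name): name is "side" or "top"; returns a dict with "pixels" (400x640x3 uint8, red, green, blue), "z_map" (400x640 float32, mm along the optical axis (not along the pixel's ray), 0 where there is no reading), "intrinsics" (3x3 intrinsics, pixels), "camera_from_world" (4x4, takes a point from world to camera coordinates). Camera axes: x right, y up, looking along -z (the intrinsics and any distortion apply to the point x, -y, -z); pixel columns grow to the right and rows downward; lengths in mm; the calibration is good to about 2 mm. A picture is of the moment at which its call begins.
- job_done(): hands the job in, once; it reports no verdict.
The state is a dict: "clock": time; "q": joint angles; "qvel": joint speeds; "joint_torque": joint torques, N m; "tool_pos": TCP position; "tcp_rot": TCP orientation; "contact_force": force on the tool from outside, world axes, zero at the start; "wrist_torque": the same for the moment, N m; "finger_gap": finger opening in mm.
Only numpy, scipy, OpenCV 4.12 (cv2) and the standard library are available. Lean on these libraries where they do the work, as an engineer would, in place of code of your own. Each camera call takes 0.05 s, during which the arm holds its last target.

### The job

Push the steel roller slowly (a few centimetres a second) up the ramp with your fingertips, without letting it run back, until it is past the two sprung catch tabs and right against the end stop. Then let go and move clear, so that the raised tabs keep it at the top. Only push it from behind: do not take it between the fingers, lift it or flick it, and leave the tin, the pliers and the loupe beside the ramp where they lie.

Things in the scene. Friction and masses are not known exactly. Their poses are not given: they have to be found in the camera images.
- roller: plain smooth steel roller, 36 mm in diameter, 100 mm long, 0.3 to 0.56 kg, free to roll. Origin at its very centre; its axis is its own y axis, level and parallel to the bed's y axis (its x and z axes turn as it rolls: ignore its roll and pitch). It starts at the low end of the ramp, resting against the foot bar
- bed: sloping bed of the fixed loading ramp, pale wood, 199 x 103 mm, rising 7 degrees. Origin on its upper surface, near the middle, 28 mm above the worktop; x along the surface, uphill; y level, across; z square to it. In this frame the roller's centre is at z = 18 mm, at x = -70 mm at the start and +70 mm at the stop. Side rails 17 mm above the surface, 103 mm apart inside, 113 mm outside
- stop_face (a point): point in the middle of the dark steel end stop's face, 18 mm above the bed's surface, at x = +88 mm in the bed's frame: where the roller touches it. The stop is as wide as the bed, 14 mm thick and 26 mm high
- catch (a joint): sprung catch, rad: 0 raised, up to 0.8 pressed below the surface. Two tabs 16 mm wide at y = -38 and +38 mm in the bed's frame, raised tips at x = 49 mm, 10 mm high; the middle 58 mm is free. The roller presses them down (under 5 N) when pushed over; they rise behind it at the stop. Let go, it rolls back 5 mm and rests on them at about x = 65 mm
- solder_tin: bystander: round metal tin, 49 mm across and 20 mm high, beside the ramp on the -y side; origin at the centre of its underside
- pliers_flat: bystander: pliers with red grips, 46 x 126 x 10 mm, lying along the ramp on its -y side; origin under the middle
- loupe: bystander: folding loupe, 28 x 69 x 14 mm, lying beside the ramp's low end on its +y side; origin under the middle
- foot_bar (a point): middle of the top of the foot bar across the low end of the bed: 6 mm high and 6 mm thick, at x = -86 mm in the bed's frame; the bed ends 9 mm downhill of it. A fingertip passes over it behind the roller
Things that resemble listed ones, but are neither listed nor needed, are in the scene too. Leave any pink look-alike of the roller alone.

How it is judged (in metres and radians):
On the way, in this order (a step that is already met when the one before it is completed fails the run):
1. the roller is being pushed up the ramp, about half-way (x of roller in the frame of bed above -0.01 m and contact force between the fingers and roller above 0.05 N).
2. the roller is right against the end stop (within 3 mm) (x of roller in the frame of bed above 0.067 m), for 0.2 s.
At the end, for the whole second after the job is handed in: the roller lies at rest on the bed at the top of the ramp, its centre 60 to 73 mm uphill of the bed's origin and 14 to 22 mm above its surface, square across it within 0.08 rad, and the catch tabs have risen behind it (under 0.15 rad) (x of roller in the frame of bed between 0.06 and 0.073 m and z of roller in the frame of bed between 0.014 and 0.022 m and angle between the y axis of roller and the y axis of bed, either way round below 0.08 rad and value of joint catch below 0.15 rad and linear speed of roller below 0.01 m/s); the robot touches nothing.
It fails at once if the roller is taken between the fingers (the grasp point comes within 16 mm of its centre) (distance between the grasp point and roller below 0.016 m).
It fails at once if the roller is lifted off the ramp (centre more than 27 mm above the bed's surface) (z of roller in the frame of bed above 0.027 m).
It fails at once if the roller runs freely or is flicked (faster than 0.2 m/s) (linear speed of roller above 0.2 m/s).
It fails at once if the tin, the pliers or the loupe is displaced by more than 15 mm (distance of any of solder_tin, pliers_flat, loupe from where it was at the start of the episode above 0.015 m).
It also fails if it takes over 40 s, if anything falls off the work surface, if the arm or the gripper's body presses on something with over 40 N, if the wrist force passes 120 N, or if a joint passes its speed limit or range.

## Working session

There is one attempt and no reset: what is moved stays moved. The work goes in short steps, Python scripts to look and compute and a tool call to move; the robot and the scene stay as the last step left them, time stands still between calls to the robot, and variables do not carry over. Pictures are saved under pics/ and viewed, and the job is handed in when it is done.

Besides the shell and the picture viewer there is one more tool, called after ">>>" as a command line: name --pt "numbers of a row" for each row, then --argument value for the rest. servo_tool: Moves the arm, as the interface text tells. Its arguments: {"type":"object","properties":{"commands":{"type":"array"},"gripper":{"type":"number"},"newtons":{"type":"number"}},"required":["commands"]}

```bash
mkdir -p pics; ls; python3 - <<'E'
from station import get_obs,camera,hold_point_z
import cv2,numpy as np
print(hold_point_z)
print(get_obs())
for n in("side","top"):
    c=camera(n); cv2.imwrite(f"pics/{n}0.png",c["pixels"][:,:,::-1]); np.savez(f"{n}0.npz",**c)
    print(c["intrinsics"],c["camera_from_world"])
E
```

```text
pics
18.700000000000003
{'clock': 0.0, 'q': array([ 5.91227920e+01,  1.26741682e+01,  8.75263716e+01, -2.17585280e-04,
        7.99094309e+01, -7.22632137e+00]), 'qvel': array([-0.0725929 , -0.01346317,  0.08432096,  0.03152452, -0.02953526,
        0.01698831]), 'joint_torque': array([ 1.38881287e-04, -4.96900713e+01, -3.89393985e+01, -1.94049640e-04,
        1.12641629e-02, -1.86818625e-05]), 'tool_pos': array([250.41017533, 571.93697993, 207.40527772]), 'tcp_rot': array([-1.79890876e+02, -1.36206514e-02,  1.56349139e+02]), 'contact_force': array([ 0.31383779,  0.07063317, -0.42154347]), 'wrist_torque': array([ 0.00458813,  0.03492495, -0.01399609]), 'finger_gap': 85.44854587749991}
[[385.72535361   0.         317.86696138]
 [  0.         385.72535361 194.52670399]
 [  0.           0.           1.        ]] [[-9.97762293e-01 -6.49021581e-02 -1.60659890e-02  4.14310359e+02]
 [ 1.25443043e-02 -4.17734967e-01  9.08482327e-01 -2.09791808e+02]
 [-6.56737890e-02  9.06247873e-01  4.17614351e-01 -5.43475165e+02]
 [ 0.00000000e+00  0.00000000e+00  0.00000000e+00  1.00000000e+00]]
[[437.17722111   0.         307.36365612]
 [  0.         437.17722111 198.66948097]
 [  0.           0.           1.        ]] [[ 2.17387882e-02 -9.99762518e-01  1.52719535e-03 -3.27124788e+02]
 [ 9.98304320e-01  2.17895368e-02  5.39787023e-02 -4.32897869e+02]
 [-5.39991602e-02  3.51174137e-04  9.98540919e-01 -8.86301106e+02]
 [ 0.00000000e+00  0.00000000e+00  0.00000000e+00  1.00000000e+00]]
```

View pics/side0.png

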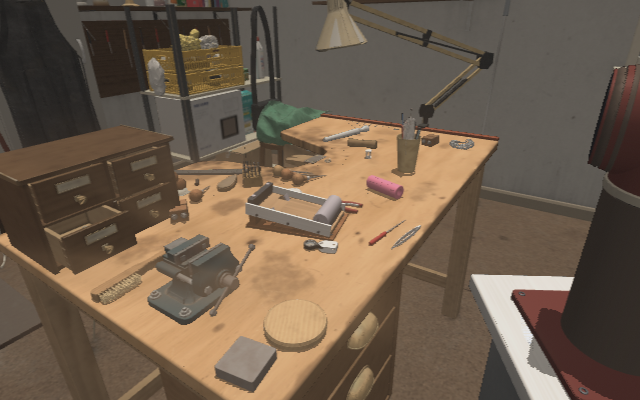

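View pics/top0.png

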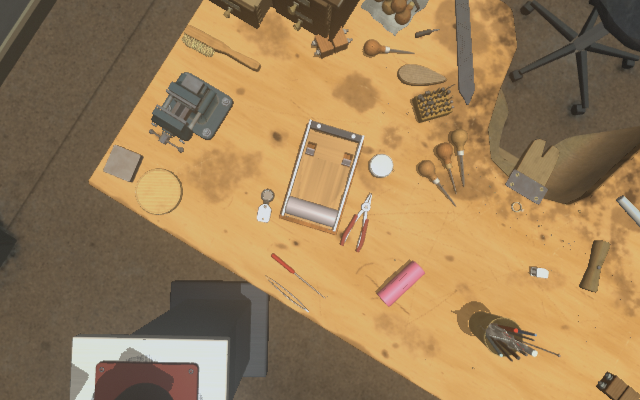

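Both views show the ramp: in the top view the roller is at about (311,210), the end stop at (337,130), and the tabs at (310,150) and (347,160). The tin is at (381,165), the pliers at (359,222) and the loupe at (265,205). I'll zoom in and deproject.

```bash
cat > h.py <<'E'
import numpy as np,cv2
def load(n): return dict(np.load(n))
def world(c,zm=None):
    K=c["intrinsics"];T=c["camera_from_world"];z=c["z_map"] if zm is None else zm
    v,u=np.mgrid[0:400,0:640]
    X=(u-K[0,2])/K[0,0]*z; Y=(v-K[1,2])/K[1,1]*z
    P=np.stack([X,-Y,-z],-1)
    return (P-T[:3,3])@T[:3,:3]
def proj(c,p):
    p=np.atleast_2d(p);K=c["intrinsics"];T=c["camera_from_world"]
    q=p@T[:3,:3].T+T[:3,3]; return np.c_[K[0,0]*q[:,0]/-q[:,2]+K[0,2],K[1,1]*-q[:,1]/-q[:,2]+K[1,2]]
E
python3 - <<'E'
from h import *
c=load("top0.npz");W=world(c)
im=c["pixels"][100:260,230:410,::-1]
cv2.imwrite("pics/topz.png",cv2.resize(im,None,fx=3.7,fy=3.7,interpolation=cv2.INTER_CUBIC))
for p in[(230,120),(264,213),(311,210),(325,180),(330,160),(337,130),(381,165),(290,190),(400,250)]:
    print(p,W[p[1],p[0]].round(1))
E
```

```text
(230, 120) [ 603.4 -150.8   -3.5]
(264, 213) [ 408.6 -229.3   11.9]
(311, 210) [ 415.6 -325.2   55.8]
(325, 180) [ 477.7 -352.5   27.3]
(330, 160) [ 517.6 -361.5   34.4]
(337, 130) [ 572.  -372.3   66.7]
(381, 165) [ 511.9 -466.9   18.7]
(290, 190) [ 455.  -282.6   38.9]
(400, 250) [ 338.2 -512.2   -2.8]
```

View pics/topz.png

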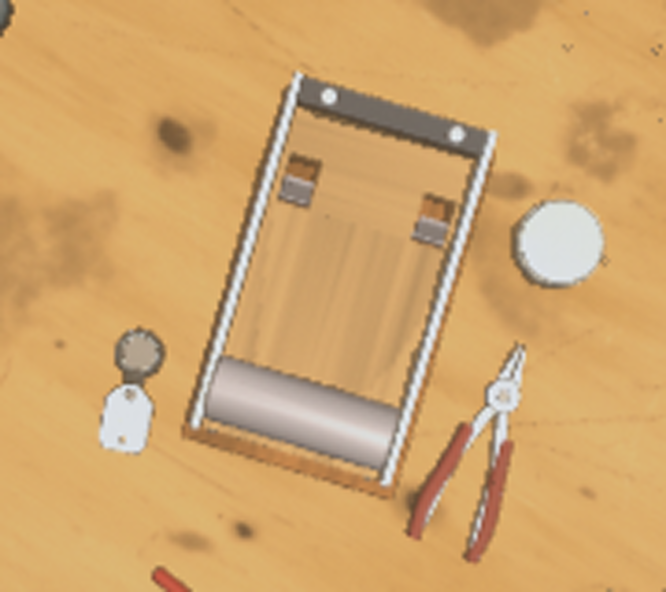

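```bash
cat > fit.py <<'E'
from h import *
from scipy.optimize import minimize
import sys
def bedR(yaw):
    a=np.radians(yaw);b=np.radians(-7)
    Rz=np.array([[np.cos(a),-np.sin(a),0],[np.sin(a),np.cos(a),0],[0,0,1]])
    Ry=np.array([[np.cos(b),0,np.sin(b)],[0,1,0],[-np.sin(b),0,np.cos(b)]])
    return Rz@Ry
def fitbed(c,roll=-70):
    W=world(c);P=W[115:245,270:380].reshape(-1,3)
    P=P[(P[:,2]>-15)&(P[:,2]<90)]
    def res(p):
        L=(P-np.array([p[0],p[1],28+p[3]]))@bedR(p[2])
        x,y,z=L.T
        h=np.zeros_like(x)
        r=18**2-(x-roll)**2
        h=np.where((r>0)&(abs(y)<50),18+np.sqrt(np.clip(r,0,None)),h)
        h=np.where((x>88)&(x<102)&(abs(y)<51.5),26,h)
        h=np.where((abs(y)>51.5)&(abs(y)<56.5)&(x>-98)&(x<102),17,h)
        ground=-(28+x*np.sin(np.radians(7)))/np.cos(np.radians(7))
        h=np.where((abs(y)>56.5)|(x<-98)|(x>102),ground,h)
        e=np.clip(abs(z-h),0,8); return (e**2).mean()
    best=None
    for y0 in(-10,-14,-18):
        for dx in(-6,0,6):
            m=minimize(res,[485+dx,-348,y0,0],method="Nelder-Mead",options=dict(xatol=.02,fatol=1e-5,maxiter=2000,initial_simplex=np.array([[485+dx,-348,y0,0],[493+dx,-348,y0,0],[485+dx,-340,y0,0],[485+dx,-348,y0+4,0],[485+dx,-348,y0,-4]])))
            if best is None or m.fun<best.fun: best=m
    return best
if __name__=="__main__":
    for n in ("top0.npz",):
        c=load(n);b=fitbed(c);print(b.x,b.fun)
        p=b.x;R=bedR(p[2]);o=np.array([p[0],p[1],28+p[3]])
        im=cv2.resize(c["pixels"][100:260,230:410,::-1],None,fx=4,fy=4,interpolation=cv2.INTER_CUBIC)
        L=[(x,y,17) for x in(-98,102) for y in(-56.5,56.5)]+[(88,0,18),(49,38,10),(49,-38,10),(-70,50,36),(-70,-50,36),(88,51,26),(88,-51,26),(-86,0,6)]
        for q in proj(c,np.array(L)@R.T+o): cv2.circle(im,tuple(int(t) for t in ((q-[230,100]+.5)*4)),3,(0,255,0),-1)
        cv2.imwrite("pics/fit0.png",im)
        s=load("side0.npz")
        im=cv2.resize(s["pixels"][160:260,220:380,::-1],None,fx=5,fy=5,interpolation=cv2.INTER_CUBIC)
        for q in proj(s,np.array(L)@R.T+o-[0,0,p[3]]): cv2.circle(im,tuple(int(t) for t in ((q-[220,160]+.5)*5)),3,(0,255,0),-1)
        cv2.imwrite("pics/fits0.png",im)
E
python3 fit.py
```

```text
[ 482.72017683 -345.39582008  -15.74895067    1.00173318] 7.999845208568541
```

View pics/fit0.png

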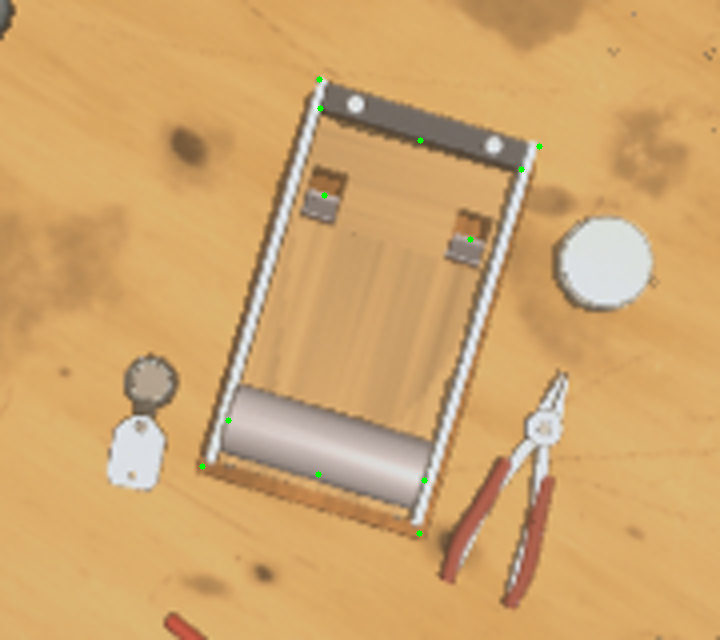

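View pics/fits0.png

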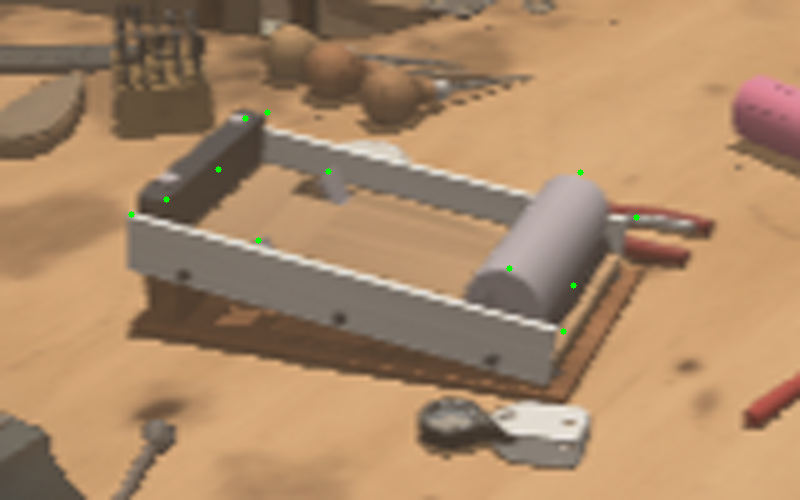

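Fit: the bed origin is at about (482.7, -345.4), yaw -15.75°, and it projects onto the ramp in both views to within about 2 mm. I'll swing over on an arc about the base at safe height, with the fingers at about 17 mm gap. That makes them about 46 mm over their backs, which fits between the tabs.

```bash
cat > pl.py <<'E'
from fit import *
from scipy.spatial.transform import Rotation as Ro
BO=np.array([482.7,-345.4,28.]);BY=-15.75
BR=bedR(BY)
def target(x,y,z): return BO+BR@np.array([x,y,z]), BR@np.diag([1.,-1,-1])
def integ(p,R,rows):
    for r in rows:
        p=p+R@(np.array(r[:3])*1000); R=R@Ro.from_rotvec(r[3:],degrees=True).as_matrix()
    return p,R
def fromobs(o): return np.array(o["tool_pos"]),Ro.from_euler("xyz",o["tcp_rot"],degrees=True).as_matrix()
def delta(p,R,x,y,z):
    t,Rt=target(x,y,z); return R.T@(t-p), Ro.from_matrix(R.T@Rt).as_rotvec(degrees=True)
def inbed(p): return BR.T@(p-BO)
E
python3 - <<'E'
from pl import *
p=np.array([250.732,572.494,208.5]);R=Ro.from_euler("xyz",[180,0,156.35],degrees=True).as_matrix()
row=[-.0335,-.006,0.0,0,0,3.5]
for n in(20,30,31,32): 
    a=integ(p,R,[row]*n);print(n,a[0],np.hypot(*a[0][:2]))
    print(delta(*a,-140,0,60), target(-140,0,60)[0])
E
```

```text
20 [499.93442219 -16.13956141 208.5       ] 500.1948739587247
(array([-299.02910115, -139.25727654,  138.00893898]), array([ -6.23600851,   5.04081598, 101.95783787])) [ 341.92299899 -305.69677949   70.49106102]
30 [ 334.63926871 -307.65319217  208.5       ] 454.5700461044245
(array([  6.07704736,   4.46651685, 138.00893898]), array([-4.09866059,  6.18067497, 67.01250821])) [ 341.92299899 -305.69677949   70.49106102]
31 [ 309.03060858 -330.06851118  208.5       ] 452.1561003838551
(array([ 40.14219376,   8.03087375, 138.00893898]), array([-3.88489523,  6.26569457, 63.51747551])) [ 341.92299899 -305.69677949   70.49106102]
32 [ 282.10129127 -350.87864981  208.5       ] 450.21879728608246
(array([ 74.36140057,   9.50895496, 138.00893898]), array([-3.67112568,  6.34578089, 60.02237435])) [ 341.92299899 -305.69677949   70.49106102]
```

>>> servo_tool --pt "-0.0335 -0.006 0 0 0 3.5" --pt "-0.0335 -0.006 0 0 0 3.5" --pt "-0.0335 -0.006 0 0 0 3.5" --pt "-0.0335 -0.006 0 0 0 3.5" --pt "-0.0335 -0.006 0 0 0 3.5" --pt "-0.0335 -0.006 0 0 0 3.5" --pt "-0.0335 -0.006 0 0 0 3.5" --pt "-0.0335 -0.006 0 0 0 3.5" --pt "-0.0335 -0.006 0 0 0 3.5" --pt "-0.0335 -0.006 0 0 0 3.5" --pt "-0.0335 -0.006 0 0 0 3.5" --pt "-0.0335 -0.006 0 0 0 3.5" --pt "-0.0335 -0.006 0 0 0 3.5" --pt "-0.0335 -0.006 0 0 0 3.5" --pt "-0.0335 -0.006 0 0 0 3.5" --pt "-0.0335 -0.006 0 0 0 3.5" --pt "-0.0335 -0.006 0 0 0 3.5" --pt "-0.0335 -0.006 0 0 0 3.5" --pt "-0.0335 -0.006 0 0 0 3.5" --pt "-0.0335 -0.006 0 0 0 3.5" --gripper -0.6 --newtons 20

```text
clock: 1.77
tool_pos: [499.4, -17.7, 208.1]
tcp_rot: [-180.0, -0.0, 86.2]
contact_force: [0.6, 0.5, 0.0]
finger_gap: 17.0
```

>>> servo_tool --pt "-0.0335 -0.006 0 0 0 3.5" --pt "-0.0335 -0.006 0 0 0 3.5" --pt "-0.0335 -0.006 0 0 0 3.5" --pt "-0.0335 -0.006 0 0 0 3.5" --pt "-0.0335 -0.006 0 0 0 3.5" --pt "-0.0335 -0.006 0 0 0 3.5" --pt "-0.0335 -0.006 0 0 0 3.5" --pt "-0.0335 -0.006 0 0 0 3.5" --pt "-0.0335 -0.006 0 0 0 3.5" --pt "-0.0335 -0.006 0 0 0 3.5" --pt "0 0 0 -0.41 0.62 6.7" --pt "0 0 0 -0.41 0.62 6.7" --pt "0 0 0 -0.41 0.62 6.7" --pt "0 0 0 -0.41 0.62 6.7" --pt "0 0 0 -0.41 0.62 6.7" --pt "0 0 0 -0.41 0.62 6.7" --pt "0 0 0 -0.41 0.62 6.7" --pt "0 0 0 -0.41 0.62 6.7" --pt "0 0 0 -0.41 0.62 6.7" --pt "0 0 0 -0.41 0.62 6.7"

```text
clock: 3.43
tool_pos: [334.3, -307.4, 208.1]
tcp_rot: [-179.9, -7.0, -16.1]
contact_force: [0.4, 0.1, 0.3]
finger_gap: 17.4
```

>>> servo_tool --pt "0 0 0 0 0 0" --pt "0 0 0 0 0 0"

```text
clock: 3.6
tool_pos: [334.4, -307.4, 208.3]
tcp_rot: [-180.0, -7.0, -15.5]
contact_force: [-0.0, -0.6, 0.5]
finger_gap: 17.1
```

```bash
python3 - <<'E'
from pl import *
from station import get_obs
o=get_obs();p,R=fromobs(o)
print(o["clock"],p,o["tcp_rot"],o["finger_gap"],o["contact_force"],o["q"])
print(inbed(p),delta(p,R,-140,0,60))
E
```

```text
3.6 [ 334.37961341 -307.40431798  208.26086705] [-179.99861249   -6.98643439  -15.54773422] 17.08931709371993 [-0.02415564 -0.55510026  0.4667058 ] [-56.20212071 -17.40745707 116.84914902   4.70046038  75.29523335
  48.3608066 ]
[-129.95609874   -3.69100934  197.57119722] (array([ -9.99843779,  -3.66366113, 137.57523991]), array([-0.02601374,  0.01356803,  0.20076087]))
```

>>> servo_tool --pt "-0.002 -0.0007 0.03 0 0 0" --pt "-0.002 -0.0007 0.03 0 0 0" --pt "-0.002 -0.0007 0.03 0 0 0" --pt "-0.002 -0.0008 0.03 0 0 0" --pt "-0.002 -0.0008 0.03 0 0 0" --pt "0 0 0.02 0 0 0" --pt "0 0 0.01 0 0 0.2" --pt "0 0 0.006 0 0 0" --pt "0 0 0 0 0 0" --pt "0 0 0 0 0 0"

```text
clock: 4.43
tool_pos: [348.5, -308.2, 23.6]
tcp_rot: [180.0, -7.1, -15.9]
contact_force: [0.9, -0.7, 0.7]
finger_gap: 17.3
```

```bash
cat > look.py <<'E'
import sys
from pl import *
from station import get_obs,camera
n=sys.argv[1]
o=get_obs();p,R=fromobs(o)
print(o["clock"],inbed(p).round(2),o["tcp_rot"].round(2),o["contact_force"].round(2),delta(p,R,*inbed(p))[1].round(2))
s=camera("side");t=camera("top");np.savez(f"side{n}.npz",**s);np.savez(f"top{n}.npz",**t)
a=cv2.resize(s["pixels"][150:260,220:390,::-1],(800,518),interpolation=cv2.INTER_CUBIC)
cv2.imwrite(f"pics/side{n}.png",a)
b=cv2.resize(t["pixels"][100:260,230:410,::-1],(675,600),interpolation=cv2.INTER_CUBIC)
cv2.imwrite(f"pics/top{n}.png",b)
E
python3 look.py 1
```

```text
4.4333 [-138.78   -0.67   12.58] [179.99  -7.07 -15.88] [ 0.92 -0.67  0.74] [ 0.03 -0.07 -0.13]
```

View pics/side1.png

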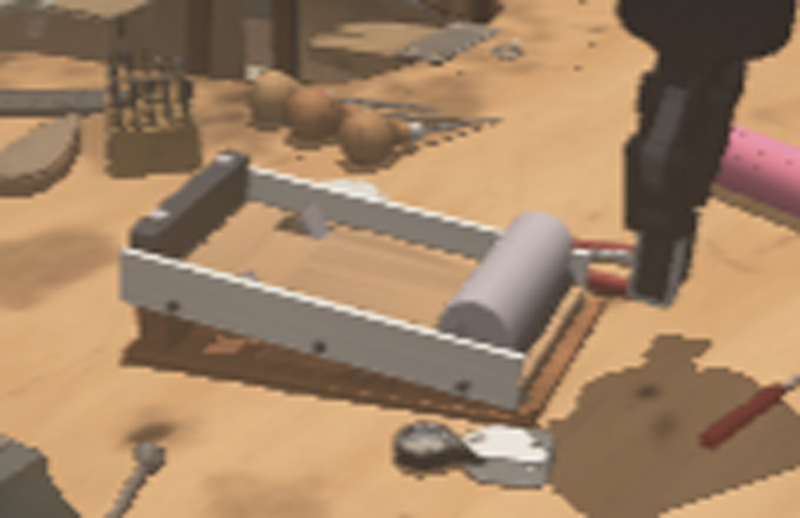

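View pics/top1.png

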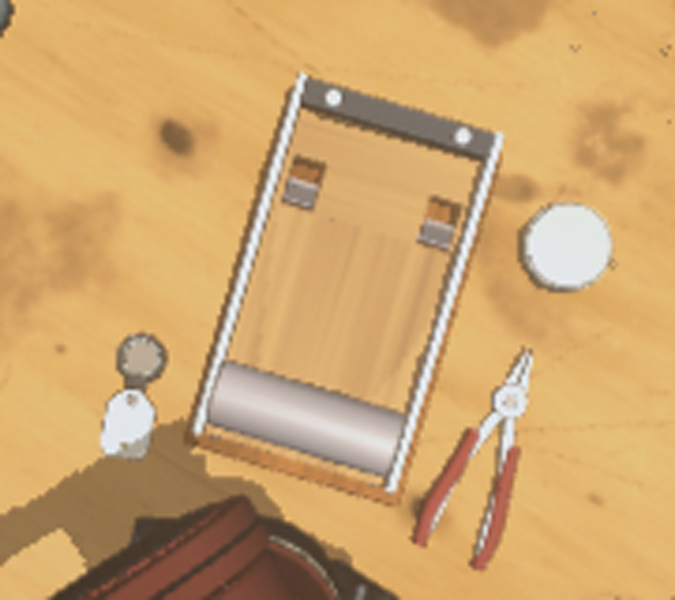

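Fingers (side view, about (660,285)) stand behind the low end, in line with the middle of the roller. Next I approach, then start pushing.

>>> servo_tool --pt "0.004 0 0.002 0 0 0" --pt "0.004 0 0 0 0 -0.1" --pt "0.004 0 0 0 0 0" --pt "0.004 0 0 0 0 0" --pt "0.004 0 0 0 0 0" --pt "0.003 0 0 0 0 0" --pt "0.003 0 0 0 0 0" --pt "0.002 0 0 0 0 0" --pt "0.002 0 0 0 0 0" --pt "0.002 0 0 0 0 0" --pt "0.002 0 0 0 0 0" --pt "0.002 0 0 0 0 0" --pt "0.002 0 0 0 0 0" --pt "0.002 0 0 0 0 0" --pt "0.002 0 0 0 0 0"

```text
clock: 5.78
tool_pos: [388.4, -319.1, 25.8]
tcp_rot: [-180.0, -7.0, -15.8]
contact_force: [0.2, -0.5, -0.0]
finger_gap: 16.8
```

```bash
python3 look.py 2
```

```text
5.7833 [-97.4   -0.25   9.79] [-179.98   -7.02  -15.84] [ 0.15 -0.46 -0.02] [-0.01 -0.02 -0.09]
```

View pics/side2.png

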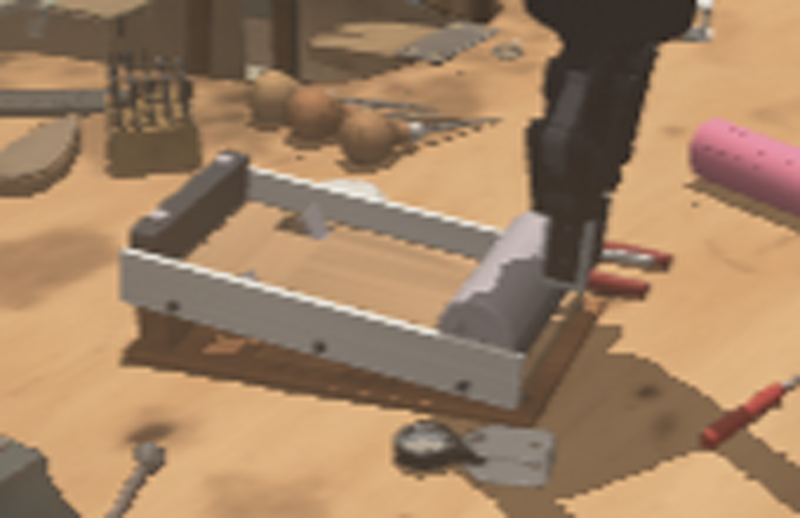

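Fingertips at about (560,275) are practically on the roller, which has not moved yet. I start pushing at about 26 mm/s.

>>> servo_tool --pt "0.0015 0 0 0 0 0" --pt "0.0015 0 0 0 0 0" --pt "0.002 0 0 0 0 0" --pt "0.0022 0 0 0 0 0" --pt "0.0022 0 0 0 0 0" --pt "0.0022 0 0 0 0 0" --pt "0.0022 0 0 0 0 0" --pt "0.0022 0 0 0 0 0" --pt "0.0022 0 0 0 0 0" --pt "0.0022 0 0 0 0 0"

```text
clock: 6.72
tool_pos: [408.9, -325.2, 30.5]
tcp_rot: [180.0, -7.1, -15.8]
contact_force: [-3.7, 6.5, 19.9]
finger_gap: 16.8
```

```bash
python3 look.py 3
```

```text
6.7167 [-75.66  -0.64  11.77] [179.99  -7.11 -15.82] [-3.7   6.51 19.86] [ 0.02 -0.11 -0.07]
```

View pics/side3.png

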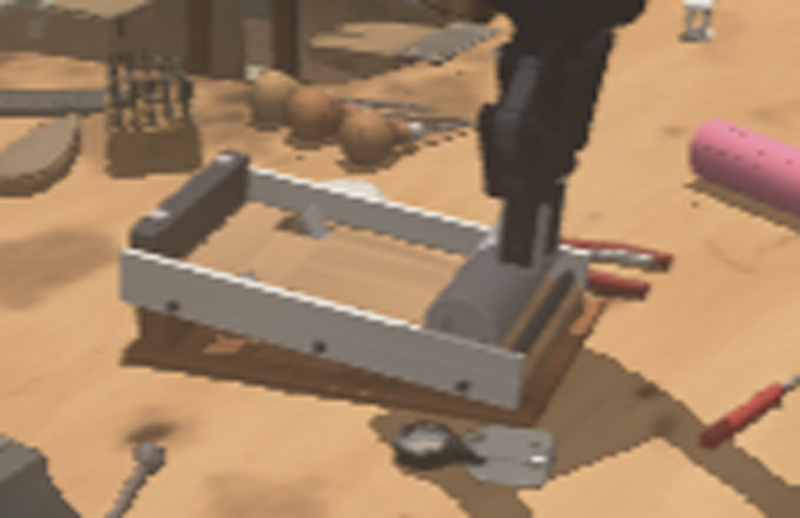

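View pics/top3.png

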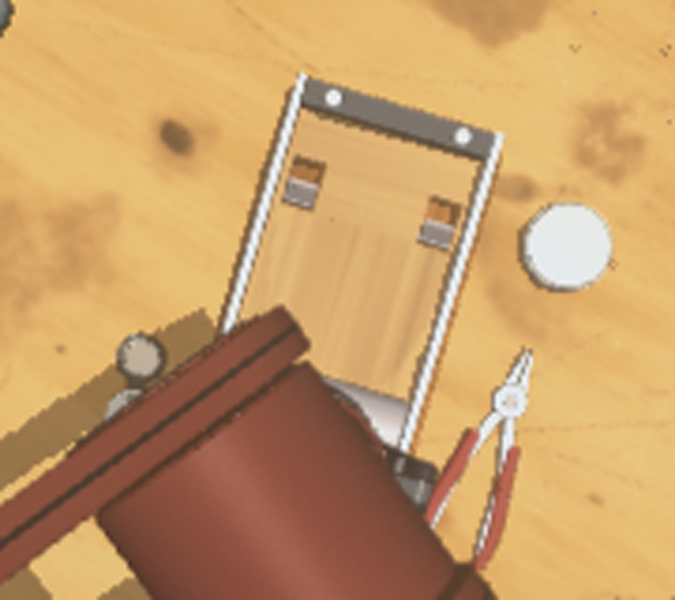

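The tool feels a 20 N upward force and the roller has moved less than the fingers. I'll check this before going on.

```bash
python3 - <<'E'
from pl import *
for n in "2","3":
  for v in("side","top"):
    c=load(f"{v}{n}.npz");W=world(c);L=(W-BO)@BR
    img=c["pixels"]
    # profile of max height along bed x, for strip y
    for y0,y1 in((-48,-30),(30,48)):
        m=(L[...,1]>y0)&(L[...,1]<y1)&(L[...,2]>-5)&(L[...,2]<45)&(abs(L[...,0])<100)
        X=L[m];print(n,v,y0)
        for a in range(-96,-20,6):
            k=(X[:,0]>=a)&(X[:,0]<a+6)
            if k.sum(): print("   ",a+3,k.sum(),np.percentile(X[k,2],[10,50,90]).round(1))
c=load("side3.npz")
a=cv2.resize(c["pixels"][170:240,280:380,::-1],(800,560),interpolation=cv2.INTER_CUBIC);cv2.imwrite("pics/s3z.png",a)
E
```

```text
2 side -48
    -93 8 [-3.6 -1.4 -0.8]
    -87 5 [-0.6  1.6  5.4]
    -75 2 [34.1 34.1 34.1]
    -69 7 [34.2 34.6 35.3]
    -63 9 [33.2 33.6 34.9]
    -57 5 [30.1 30.9 31.5]
    -51 1 [24.5 24.5 24.5]
    -39 7 [-1.3 -1.1  0.1]
    -33 10 [-1.3 -0.8  1. ]
    -27 11 [-1.9 -0.3  0.7]
    -21 9 [-1.5 -0.7  2.2]
2 side 30
    -93 10 [-3.2 -0.5  0.4]
    -87 20 [ 6.4 20.1 25.7]
    -81 18 [26.8 29.5 31.7]
    -75 19 [13.6 33.3 34.5]
    -69 19 [10.3 33.3 35.4]
    -63 24 [10.2 16.4 34.6]
    -57 7 [23.6 31.  32.4]
2 top -48
    -93 13 [-0.6  0.5  3. ]
    -87 11 [24.5 28.2 29.5]
    -81 24 [29.7 31.9 34.6]
    -75 29 [33.7 36.  37.3]
    -69 29 [34.6 36.4 38.3]
    -63 30 [32.9 34.7 37.1]
    -57 30 [27.1 31.  33.4]
    -51 34 [-0.8  2.6 25.6]
    -45 26 [-0.3  1.   2.4]
    -39 26 [-0.5  1.2  2.2]
    -33 26 [-1.1  0.3  2.8]
    -27 28 [-0.8  0.7  2.5]
    -21 27 [0.2 1.6 3.2]
2 top 30
    -63 6 [32.9 33.9 36. ]
    -57 21 [26.4 30.2 32. ]
    -51 35 [-0.7  1.7 24. ]
    -45 27 [-1.2  1.3  2.8]
    -39 24 [-1.3  0.9  3.6]
    -33 26 [-0.7  0.8  2.5]
    -27 26 [-0.6  0.9  2.3]
    -21 26 [-1.8  0.3  2.1]
3 side -48
    -93 8 [-2.9 -0.8 -0.1]
    -87 13 [-1.6  3.6  5.3]
    -81 14 [-0.1 12.  21.1]
    -75 7 [-0.8 -0.4 -0. ]
    -51 1 [29.2 29.2 29.2]
    -33 3 [-1.7 -1.6 -1.6]
    -27 14 [-1.5 -0.9 -0.2]
    -21 7 [-1.3 -0.6 -0.4]
3 side 30
    -93 9 [-2.  -1.2 -0.4]
    -87 3 [0.9 5.4 5.4]
    -81 13 [13.5 20.1 23.3]
    -75 22 [25.6 29.1 31.4]
    -69 16 [22.6 33.1 34.4]
    -63 23 [11.7 34.3 35.5]
    -57 22 [11.1 14.7 33.9]
    -51 9 [16.1 29.5 32.3]
    -45 1 [26. 26. 26.]
3 top -48
    -69 5 [35.  35.4 35.7]
    -63 17 [35.2 35.8 37.6]
    -57 29 [32.7 35.2 36.7]
    -51 31 [28.6 31.5 35.2]
    -45 34 [-1.  10.2 27.2]
    -39 24 [-0.3  1.   3.2]
    -33 26 [-1.6  0.8  2.3]
    -27 28 [-2.   0.8  2.6]
    -21 25 [-0.5  0.8  2.4]
3 top 30
    -33 1 [0.9 0.9 0.9]
    -27 5 [0.1 0.5 1.9]
    -21 18 [-0.8  0.4  2. ]
```

View pics/s3z.png

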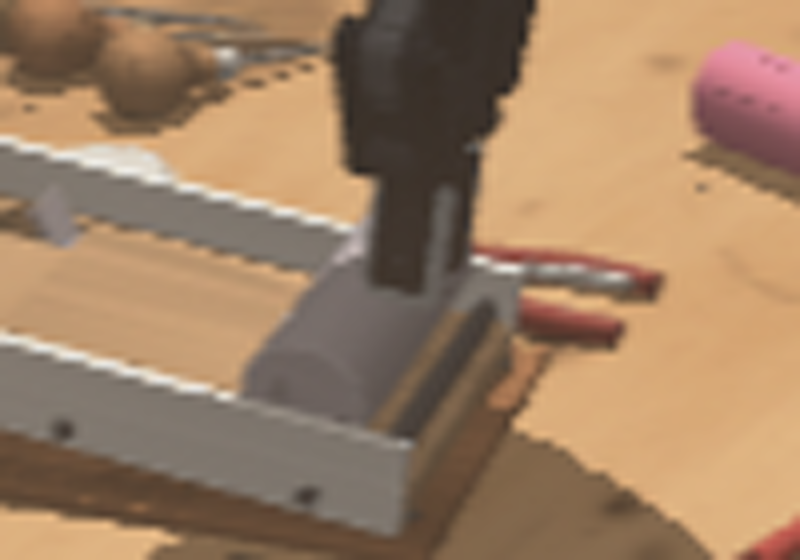

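```bash
python3 - <<'E'
from pl import *
for n in "1","2","3":
    c=load(f"side{n}.npz");W=world(c);L=(W-BO)@BR
    v,u=np.mgrid[0:400,0:640]
    # dark pixels near the finger
    g=c["pixels"].max(-1)
    tx={"1":-138.8,"2":-97.4,"3":-75.7}[n]
    m=(abs(L[...,1])<35)&(abs(L[...,0]-tx)<30)&(L[...,2]>-20)&(L[...,2]<80)&(g<90)
    X=L[m];print(n,len(X))
    for z in range(-4,80,5):
        k=(X[:,2]>=z)&(X[:,2]<z+5)
        if k.sum(): print("  z",z+2.5,k.sum(),"x",X[k,0].min().round(1),X[k,0].max().round(1),"y",X[k,1].min().round(1),X[k,1].max().round(1))
E
```

```text
1 129
  z 38.5 2 x -148.6 -146.8 y -9.7 -9.5
  z 43.5 15 x -148.1 -131.4 y -10.4 22.4
  z 48.5 18 x -149.2 -133.2 y -11.6 21.9
  z 53.5 19 x -149.1 -132.2 y -9.5 23.7
  z 58.5 19 x -147.9 -131.3 y -11.3 22.5
  z 63.5 22 x -148.9 -132.7 y -13.2 24.5
  z 68.5 18 x -149.1 -131.8 y -9.5 23.2
  z 73.5 10 x -150.4 -131.9 y -16.1 23.3
  z 78.5 5 x -151.6 -148.6 y -16.8 20.7
2 200
  z -1.5 4 x -88.1 -87.8 y -25.3 11.0
  z 3.5 41 x -88.6 -83.5 y -33.3 31.3
  z 8.5 7 x -87.8 -84.3 y -23.7 31.3
  z 13.5 1 x -86.8 -86.8 y 14.2 14.2
  z 33.5 2 x -104.5 -100.4 y -10.3 13.9
  z 38.5 12 x -107.6 -92.2 y -13.3 21.3
  z 43.5 22 x -107.8 -89.8 y -10.8 23.0
  z 48.5 18 x -107.8 -90.7 y -10.2 22.5
  z 53.5 20 x -107.9 -91.2 y -9.5 23.1
  z 58.5 23 x -107.8 -90.7 y -10.0 22.8
  z 63.5 13 x -107.7 -92.1 y -9.2 22.9
  z 68.5 15 x -107.8 -91.6 y -17.6 23.8
  z 73.5 9 x -110.2 -105.0 y -17.8 20.4
  z 78.5 11 x -110.5 -104.9 y -31.5 31.7
3 191
  z -1.5 7 x -88.7 -87.8 y -33.0 11.1
  z 3.5 39 x -88.6 -83.4 y -34.0 33.1
  z 8.5 1 x -85.6 -85.6 y 7.1 7.1
  z 38.5 9 x -85.8 -69.2 y -11.0 18.5
  z 43.5 17 x -85.9 -69.3 y -10.8 22.7
  z 48.5 21 x -86.5 -69.0 y -12.3 22.7
  z 53.5 21 x -86.7 -70.1 y -9.0 23.3
  z 58.5 19 x -85.2 -69.4 y -10.0 23.5
  z 63.5 20 x -86.0 -69.5 y -12.3 21.8
  z 68.5 18 x -86.3 -69.4 y -11.6 22.8
  z 73.5 7 x -87.2 -73.7 y -15.0 24.9
  z 78.5 11 x -88.7 -82.3 y -16.2 22.8
```

```bash
python3 - <<'E'
from pl import *
c=load("side1.npz");W=world(c);L=(W-BO)@BR
t,_=target(-138.78,-.67,12.58)
print("tcp px",proj(c,t),"hp",proj(c,target(-138.8,-.7,31.3)[0]))
for v in range(196,222,2):
    print(v,[tuple(L[v,u].round(0).astype(int)) for u in range(350,372,3)])
a=cv2.resize(c["pixels"][160:240,320:400,::-1],(600,600),interpolation=cv2.INTER_NEAREST)
for q in proj(c,np.array([target(-138.8,-.7,z)[0] for z in(12.6,31.3,40)])): cv2.circle(a,tuple(int(s) for s in (q-[320,160]+.5)*7.5),4,(0,255,0),-1)
cv2.imwrite("pics/s1z.png",a)
E
```

```text
tcp px [[357.66814378 220.01961321]] hp [[358.95117487 212.54066754]]
196 [(np.int64(-81), np.int64(-165), np.int64(-19)), (np.int64(-128), np.int64(41), np.int64(88)), (np.int64(-134), np.int64(38), np.int64(88)), (np.int64(-140), np.int64(38), np.int64(89)), (np.int64(-147), np.int64(46), np.int64(95)), (np.int64(-150), np.int64(29), np.int64(88)), (np.int64(-125), np.int64(-179), np.int64(-13)), (np.int64(-132), np.int64(-182), np.int64(-13))]
198 [(np.int64(-84), np.int64(-153), np.int64(-18)), (np.int64(-129), np.int64(40), np.int64(83)), (np.int64(-135), np.int64(38), np.int64(83)), (np.int64(-141), np.int64(39), np.int64(86)), (np.int64(-147), np.int64(40), np.int64(87)), (np.int64(-152), np.int64(35), np.int64(86)), (np.int64(-128), np.int64(-169), np.int64(-14)), (np.int64(-135), np.int64(-170), np.int64(-12))]
200 [(np.int64(-87), np.int64(-143), np.int64(-19)), (np.int64(-95), np.int64(-144), np.int64(-17)), (np.int64(-132), np.int64(20), np.int64(69)), (np.int64(-138), np.int64(22), np.int64(73)), (np.int64(-147), np.int64(39), np.int64(82)), (np.int64(-149), np.int64(13)
[... 3258 characters left out ...]
64(-51), np.int64(-14)), (np.int64(-126), np.int64(-52), np.int64(-13)), (np.int64(-132), np.int64(-55), np.int64(-13)), (np.int64(-139), np.int64(-57), np.int64(-12)), (np.int64(-145), np.int64(-60), np.int64(-12)), (np.int64(-152), np.int64(-62), np.int64(-11)), (np.int64(-158), np.int64(-64), np.int64(-10))]
220 [(np.int64(-115), np.int64(-39), np.int64(-15)), (np.int64(-121), np.int64(-42), np.int64(-15)), (np.int64(-128), np.int64(-40), np.int64(-11)), (np.int64(-134), np.int64(-45), np.int64(-12)), (np.int64(-141), np.int64(-45), np.int64(-10)), (np.int64(-147), np.int64(-51), np.int64(-12)), (np.int64(-154), np.int64(-50), np.int64(-9)), (np.int64(-160), np.int64(-55), np.int64(-10))]
```

View pics/s1z.png

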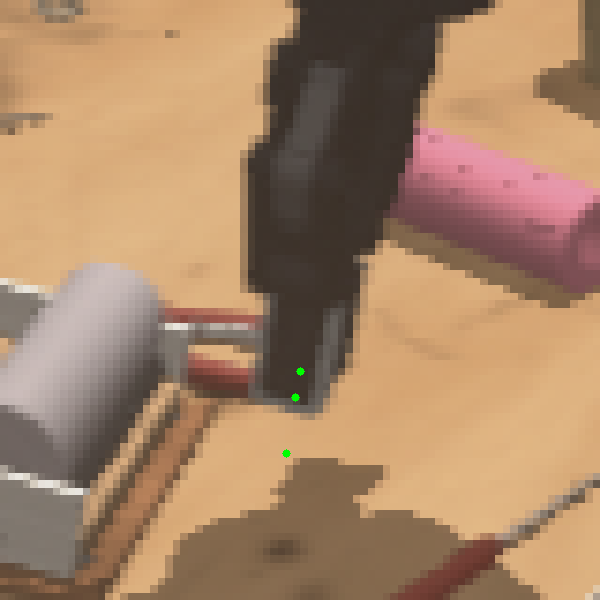

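The camera shows the real fingertips about 23 mm higher than the reported TCP suggests, at bed z of about 35. That puts them on the roller's upper back, which explains the 20 N upward force and the roller moving only about 7 mm. I'll ease back gently, then come in lower.

>>> servo_tool --pt "-0.001 0 -0.001 0 0 0" --pt "-0.001 0 -0.001 0 0 0" --pt "-0.002 0 0 0 0 0" --pt "-0.002 0 0 0 0 0" --pt "-0.002 0 0 0 0 0" --pt "-0.002 0 0 0 0 0" --pt "-0.002 0 0 0 0 0" --pt "-0.002 0 0 0 0 0" --pt "-0.002 0 0 0 0 0" --pt "-0.002 0 0 0 0 0" --pt "-0.003 0 0 0 0 0" --pt "-0.004 0 0 0 0 0" --pt "-0.004 0 0 0 0 0" --pt "-0.004 0 0 0 0 0" --pt "-0.004 0 0 0 0 0" --pt "-0.004 0 0 0 0 0" --pt "-0.004 0 0 0 0 0" --pt "-0.004 0 0 0 0 0" --pt "0 0 0 0 0 0"

```text
clock: 8.4
tool_pos: [360.0, -310.8, 24.0]
tcp_rot: [-180.0, -7.0, -15.9]
contact_force: [-0.3, 0.0, -0.4]
finger_gap: 17.0
```

```bash
python3 look.py 4; cat > tip.py <<'E'
import sys
from pl import *
n=sys.argv[1];tx=float(sys.argv[2])
c=load(f"side{n}.npz");W=world(c);L=(W-BO)@BR
m=(L[...,1]>-30)&(L[...,1]<32)&(abs(L[...,0]-tx)<16)&(L[...,2]<70)&(W[...,2]>7)
X=L[m];print(len(X))
for z in range(-20,70,3):
    k=(X[:,2]>=z)&(X[:,2]<z+3)
    if k.sum(): print("  z",z+1.5,k.sum(),"x",X[k,0].min().round(1),X[k,0].max().round(1),"y",X[k,1].min().round(1),X[k,1].max().round(1))
E
python3 tip.py 4 -124
```

```text
8.4 [-1.2707e+02  2.0000e-02  1.1610e+01] [-179.96   -6.98  -15.86] [-0.31  0.01 -0.37] [-0.03  0.02 -0.11]
176
  z 32.5 3 x -131.4 -117.9 y 13.5 14.1
  z 35.5 10 x -136.6 -120.6 y -6.8 16.4
  z 38.5 13 x -137.2 -117.0 y -11.9 19.1
  z 41.5 9 x -137.1 -117.4 y -10.0 21.4
  z 44.5 15 x -137.5 -115.9 y -10.0 24.1
  z 47.5 18 x -137.7 -116.2 y -12.9 23.2
  z 50.5 13 x -137.1 -115.8 y -14.3 23.4
  z 53.5 18 x -137.8 -115.6 y -10.4 23.3
  z 56.5 15 x -137.1 -117.0 y -10.5 22.4
  z 59.5 17 x -137.5 -116.5 y -8.5 23.4
  z 62.5 18 x -137.7 -116.0 y -12.7 22.8
  z 65.5 14 x -137.8 -116.0 y -9.8 23.1
  z 68.5 13 x -137.5 -115.6 y -9.4 23.4
```

View pics/side4.png

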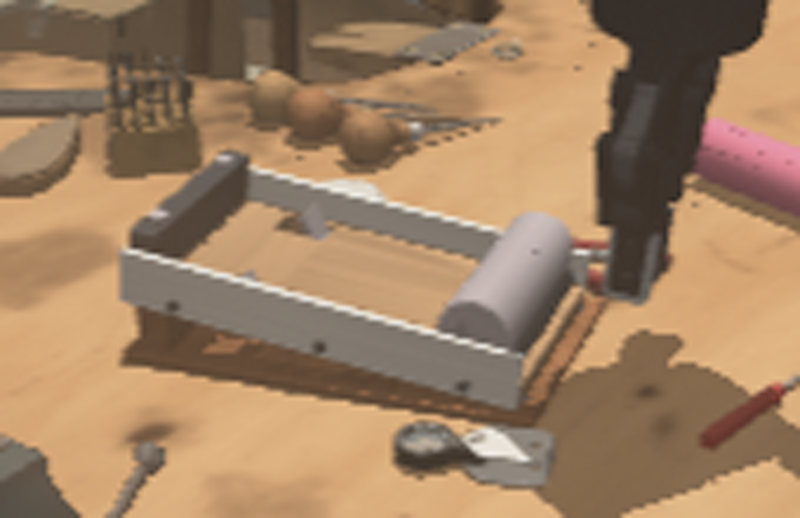

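The roller is back against the foot bar. The fingertips end at bed z ≈ 32–33 against a nominal 11.6, so the offset is about +21 mm. I lower by 22 mm and check by camera.

>>> servo_tool --pt "0 0 0.004 0 0 -0.1" --pt "0 0 0.004 0 0 0" --pt "0 0 0.004 0 0 0" --pt "0 0 0.004 0 0 0" --pt "0 0 0.003 0 0 0" --pt "0 0 0.003 0 0 0" --pt "0 0 0 0 0 0" --pt "0 0 0 0 0 0"

```text
clock: 9.17
tool_pos: [363.2, -311.7, 2.2]
tcp_rot: [-180.0, -7.0, -15.7]
contact_force: [0.6, 0.2, 0.5]
finger_gap: 17.2
```

```bash
python3 look.py 5; python3 tip.py 5 -127|head -8
```

```text
9.1667 [-1.2635e+02 -3.0000e-02 -1.0500e+01] [-179.97   -6.99  -15.74] [0.58 0.2  0.5 ] [-0.03  0.01  0.01]
194
  z 11.5 6 x -132.5 -120.9 y 12.9 17.0
  z 14.5 7 x -136.4 -116.5 y -9.8 16.8
  z 17.5 10 x -136.9 -115.7 y -10.9 20.4
  z 20.5 14 x -137.0 -115.5 y -9.5 21.9
  z 23.5 19 x -136.9 -114.9 y -13.5 23.9
  z 26.5 13 x -136.9 -114.7 y -11.8 24.0
  z 29.5 13 x -136.9 -117.1 y -10.6 24.0
```

View pics/side5.png

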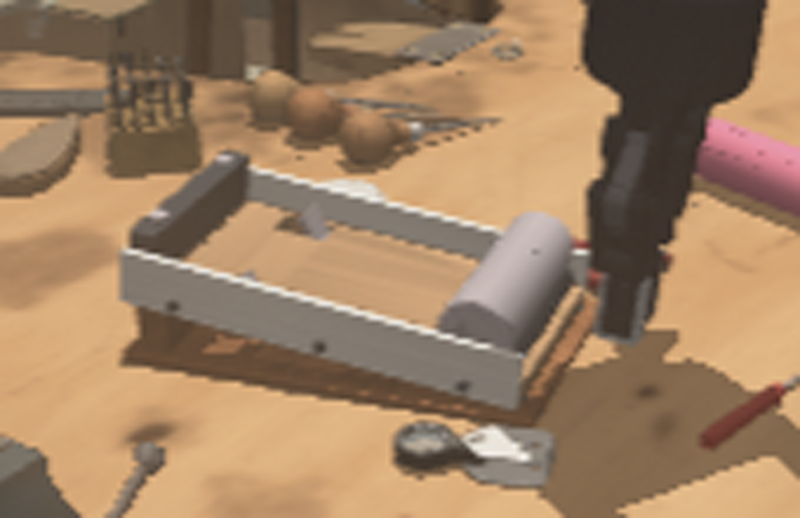

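Tips now sit at z ≈ 10–11: they clear the 6 mm foot bar and are below the roller's axis. Approaching again.

>>> servo_tool --pt "0.003 0 0 0 0 0" --pt "0.003 0 0 0 0 0" --pt "0.003 0 0 0 0 0" --pt "0.003 0 0 0 0 0" --pt "0.003 0 0 0 0 0" --pt "0.003 0 0 0 0 0" --pt "0.003 0 0 0 0 0" --pt "0.002 0 0 0 0 0" --pt "0.0015 0 0 0 0 0" --pt "0.0015 0 0 0 0 0" --pt "0.002 0 0 0 0 0" --pt "0.002 0 0 0 0 0" --pt "0.002 0 0 0 0 0" --pt "0.002 0 0 0 0 0" --pt "0.002 0 0 0 0 0"

```text
clock: 10.52
tool_pos: [397.7, -321.6, 6.8]
tcp_rot: [-180.0, -7.0, -15.7]
contact_force: [-1.7, 1.0, 0.1]
finger_gap: 17.2
```

```bash
python3 look.py 6
```

```text
10.5167 [-90.17  -0.12 -10.26] [-179.98   -7.    -15.74] [-1.72  0.98  0.1 ] [-0.02  0.    0.01]
```

View pics/side6.png

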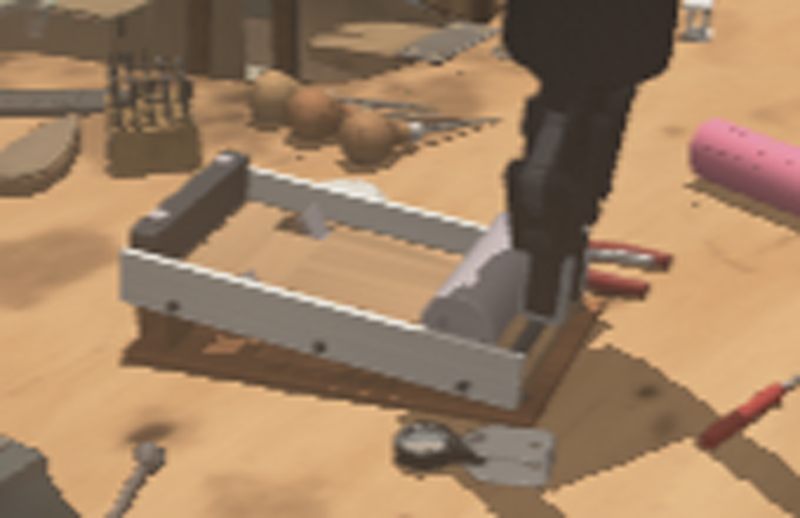

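The fingers are now properly behind the roller, at about (545,310). The force is about 2 N, nearly all horizontal. I continue pushing.

>>> servo_tool --pt "0.0022 0 0 0 0 0" --pt "0.0022 0 0 0 0 0" --pt "0.0022 0 0 0 0 0" --pt "0.0022 0 0 0 0 0" --pt "0.0022 0 0 0 0 0" --pt "0.0022 0 0 0 0 0" --pt "0.0022 0 0 0 0 0" --pt "0.0022 0 0 0 0 0" --pt "0.0022 0 0 0 0 0" --pt "0.0022 0 0 0 0 0" --pt "0.0022 0 0 0 0 0" --pt "0.0022 0 0 0 0 0" --pt "0.0022 0 0 0 0 0" --pt "0.0022 0 0 0 0 0" --pt "0.0022 0 0 0 0 0" --pt "0.0022 0 0 0 0 0" --pt "0.0022 0 0 0 0 0" --pt "0.0022 0 0 0 0 0" --pt "0.0022 0 0 0 0 0" --pt "0.0022 0 0 0 0 0"

```text
clock: 12.28
tool_pos: [440.0, -333.5, 12.3]
tcp_rot: [-180.0, -7.0, -15.7]
contact_force: [-2.0, 1.0, 0.5]
finger_gap: 17.0
```

```bash
python3 look.py 7
```

```text
12.2833 [-45.94  -0.13 -10.2 ] [-179.99   -7.02  -15.74] [-1.95  1.    0.45] [-0.01 -0.02  0.01]
```

View pics/side7.png

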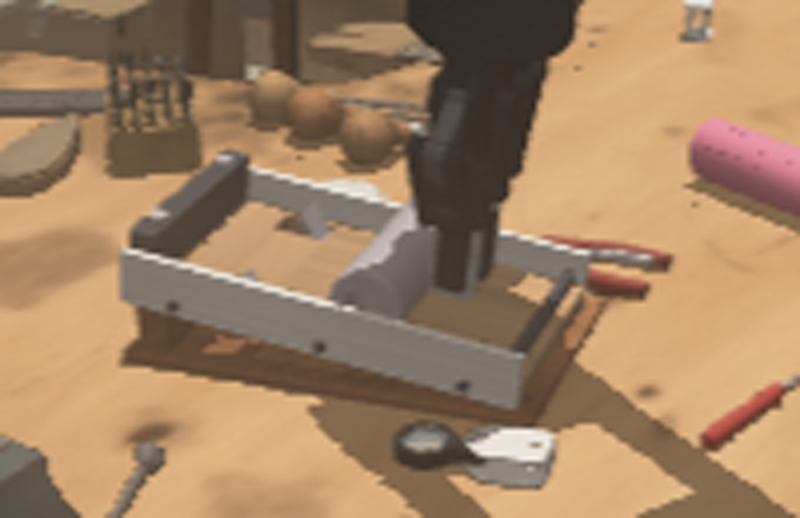

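The roller is square across the bed and following the fingers. I continue.

>>> servo_tool --pt "0.0022 0 0 0 0 0" --pt "0.0022 0 0 0 0 0" --pt "0.0022 0 0 0 0 0" --pt "0.0022 0 0 0 0 0" --pt "0.0022 0 0 0 0 0" --pt "0.0022 0 0 0 0 0" --pt "0.0022 0 0 0 0 0" --pt "0.0022 0 0 0 0 0" --pt "0.0022 0 0 0 0 0" --pt "0.0022 0 0 0 0 0" --pt "0.0022 0 0 0 0 0" --pt "0.0022 0 0 0 0 0" --pt "0.0022 0 0 0 0 0" --pt "0.0022 0 0 0 0 0" --pt "0.0022 0 0 0 0 0" --pt "0.0022 0 0 0 0 0" --pt "0.0022 0 0 0 0 0" --pt "0.0022 0 0 0 0 0" --pt "0.0022 0 0 0 0 0" --pt "0.0022 0 0 0 0 0"

```text
clock: 14.05
tool_pos: [482.0, -345.3, 17.6]
tcp_rot: [-180.0, -7.0, -15.7]
contact_force: [-2.5, 0.1, 1.4]
finger_gap: 16.9
```

```bash
python3 look.py 8
```

```text
14.05 [ -1.96  -0.14 -10.19] [-179.99   -7.02  -15.74] [-2.5   0.09  1.44] [-0.01 -0.02  0.01]
```

View pics/side8.png

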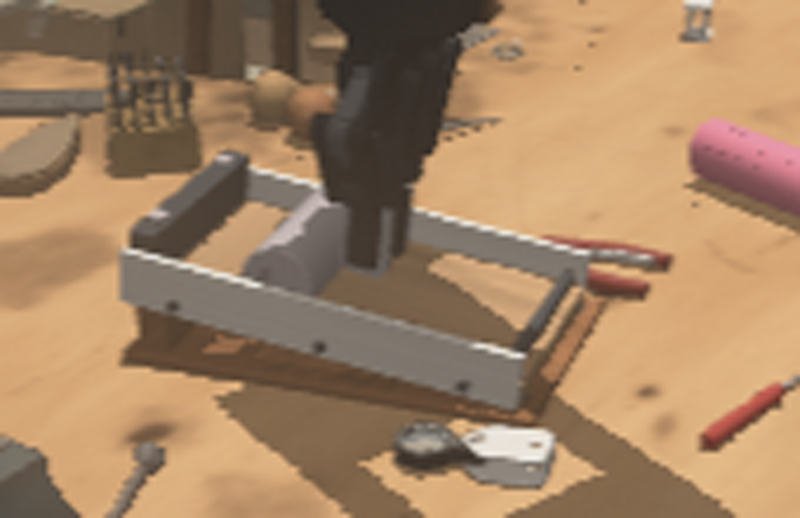

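>>> servo_tool --pt "0.002 0 0 0 0 0" --pt "0.002 0 0 0 0 0" --pt "0.002 0 0 0 0 0" --pt "0.002 0 0 0 0 0" --pt "0.002 0 0 0 0 0" --pt "0.002 0 0 0 0 0" --pt "0.002 0 0 0 0 0" --pt "0.002 0 0 0 0 0" --pt "0.002 0 0 0 0 0" --pt "0.002 0 0 0 0 0" --pt "0.002 0 0 0 0 0" --pt "0.002 0 0 0 0 0" --pt "0.002 0 0 0 0 0" --pt "0.002 0 0 0 0 0" --pt "0.002 0 0 0 0 0" --pt "0.002 0 0 0 0 0" --pt "0.002 0 0 0 0 0" --pt "0.002 0 0 0 0 0" --pt "0.002 0 0 0 0 0"

```text
clock: 15.73
tool_pos: [518.6, -355.7, 22.4]
tcp_rot: [180.0, -7.1, -15.7]
contact_force: [0.3, -0.1, -0.1]
finger_gap: 17.2
```

>>> servo_tool --pt "0.001 0 0 0 0 0" --pt "0.001 0 0 0 0 0"

```text
clock: 15.9
tool_pos: [520.1, -356.1, 22.5]
tcp_rot: [-180.0, -7.0, -15.7]
contact_force: [-1.5, -0.3, 0.5]
finger_gap: 17.2
```

```bash
python3 look.py 9
```

```text
15.9 [ 37.97  -0.16 -10.16] [-180.     -7.01  -15.73] [-1.48 -0.26  0.52] [-0.01 -0.01  0.02]
```

View pics/side9.png

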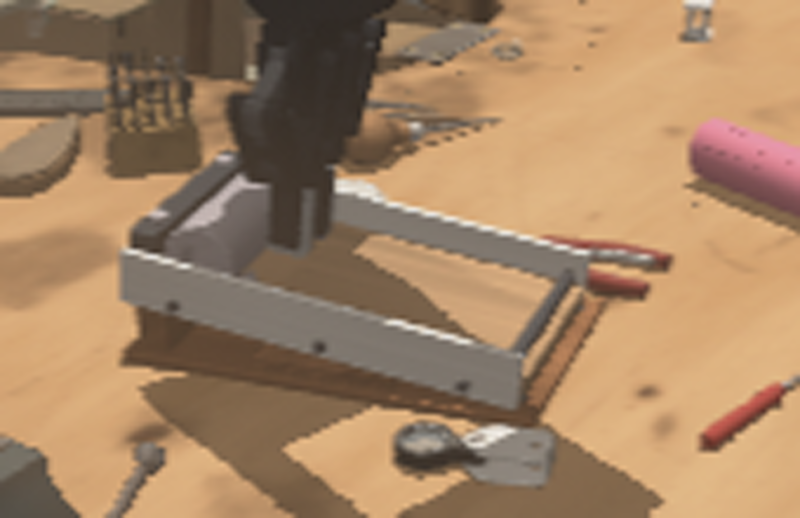

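The roller is almost at the stop. I creep on in small steps until the force rises.

>>> servo_tool --pt "0.001 0 0 0 0 0" --pt "0.001 0 0 0 0 0" --pt "0.0005 0 0 0 0 0" --pt "0 0 0 0 0 0"

```text
clock: 16.33
tool_pos: [522.4, -356.7, 22.8]
tcp_rot: [-180.0, -7.0, -15.7]
contact_force: [-0.7, 1.0, 1.0]
finger_gap: 16.8
```

>>> servo_tool --pt "0.001 0 0 0 0 0" --pt "0 0 0 0 0 0"

```text
clock: 16.5
tool_pos: [523.5, -357.0, 23.0]
tcp_rot: [-180.0, -7.0, -15.7]
contact_force: [-1.3, 0.5, 0.4]
finger_gap: 16.9
```

>>> servo_tool --pt "0.001 0 0 0 0 0" --pt "0 0 0 0 0 0"

```text
clock: 16.67
tool_pos: [523.7, -357.1, 22.8]
tcp_rot: [-180.0, -6.9, -15.7]
contact_force: [-4.5, 1.6, 2.3]
finger_gap: 17.3
```

>>> servo_tool --pt "0.001 0 0 0 0 0" --pt "0 0 0 0 0 0"

```text
clock: 16.83
tool_pos: [523.8, -357.0, 22.6]
tcp_rot: [-180.0, -6.8, -15.7]
contact_force: [-8.4, 1.9, 2.5]
finger_gap: 16.8
```

```bash
python3 look.py 10
```

```text
16.8333 [ 41.69   0.   -10.57] [-179.95   -6.82  -15.73] [-8.43  1.94  2.46] [-0.05  0.18  0.02]
```

View pics/side10.png

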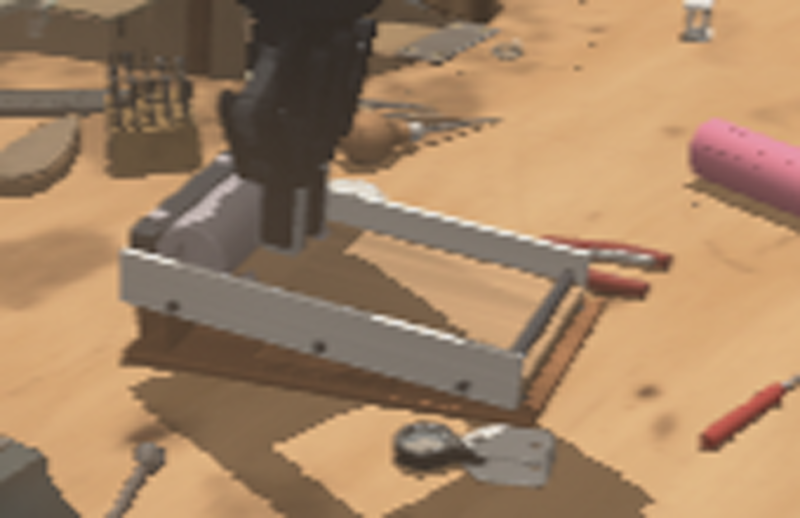

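The force jumps to 8.4 N while the TCP stays at bed x = 41.7, where 41 was predicted for contact, so the roller is at the stop. I hold, then ease back slowly.

>>> servo_tool --pt "0 0 0 0 0 0" --pt "0 0 0 0 0 0" --pt "0 0 0 0 0 0" --pt "0 0 0 0 0 0" --pt "-0.001 0 0 0 0 0" --pt "-0.001 0 0 0 0 0" --pt "-0.001 0 0 0 0 0" --pt "-0.001 0 0 0 0 0" --pt "-0.001 0 0 0 0 0" --pt "-0.001 0 0 0 0 0" --pt "-0.001 0 0 0 0 0" --pt "-0.001 0 0 0 0 0" --pt "-0.001 0 0 0 0 0" --pt "-0.001 0 0 0 0 0" --pt "-0.002 0 0 0 0 0" --pt "-0.003 0 0 0 0 0" --pt "-0.003 0 0 0 0 0" --pt "-0.003 0 0 0 0 0"

```text
clock: 18.43
tool_pos: [504.8, -351.7, 20.5]
tcp_rot: [-180.0, -7.0, -15.7]
contact_force: [-1.4, 0.3, -0.4]
finger_gap: 17.2
```

```bash
python3 look.py 11
```

```text
18.4333 [ 21.91  -0.11 -10.23] [-179.99   -7.01  -15.74] [-1.42  0.31 -0.42] [-0.01 -0.01  0.01]
```

View pics/side11.png

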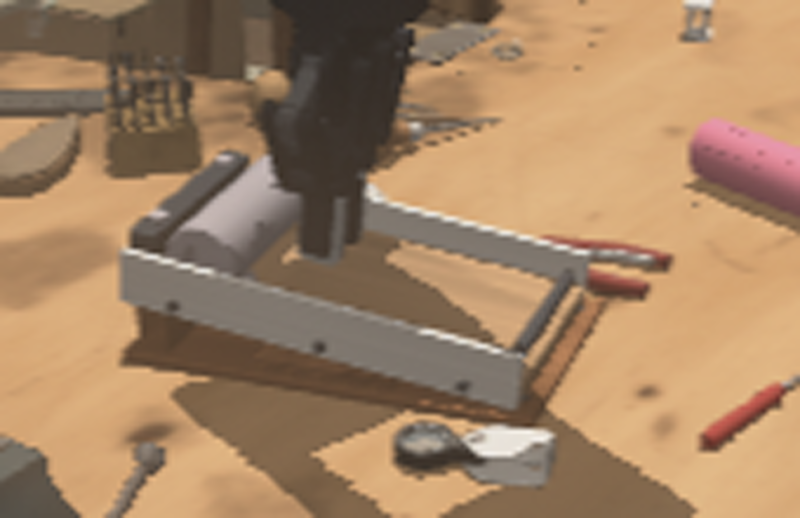

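The roller stays at the top. I move clear: back, then up.

>>> servo_tool --pt "-0.005 0 0 0 0 0" --pt "-0.008 0 0 0 0 0" --pt "-0.008 0 0 0 0 0" --pt "-0.005 0 -0.01 0 0 0" --pt "-0.005 0 -0.02 0 0 0" --pt "-0.01 0 -0.02 0 0 0" --pt "-0.015 0 -0.02 0 0 0" --pt "-0.02 0 -0.02 0 0 0" --pt "-0.02 0 -0.02 0 0 0" --pt "-0.02 0 -0.02 0 0 0" --pt "-0.02 0 -0.015 0 0 0" --pt "-0.02 0 -0.01 0 0 0" --pt "-0.01 0 0 0 0 0" --pt "0 0 0 0 0 0" --pt "0 0 0 0 0 0"

```text
clock: 19.78
tool_pos: [328.1, -302.0, 153.6]
tcp_rot: [-180.0, -7.0, -15.8]
contact_force: [0.9, -0.6, 0.6]
finger_gap: 17.3
```

```bash
python3 look.py 12; python3 - <<'E'
from pl import *
c=load("top12.npz");L=(world(c)-BO)@BR
for y0,y1 in((-50,-25),(-25,0),(0,25),(25,50)):
    m=(L[...,1]>y0)&(L[...,1]<y1)&(L[...,2]>26)&(L[...,2]<42)&(L[...,0]>30)&(L[...,0]<86)
    X=L[m]
    if len(X)<10: continue
    from scipy.optimize import least_squares
    r=least_squares(lambda p:np.hypot(X[:,0]-p[0],X[:,2]-p[1])-18,[65,18],loss="soft_l1");print(y0,len(X),r.x.round(2))
for n in("0","12"):
    c=load(f"top{n}.npz");d=c["pixels"].astype(float)
    if n=="0":a=d
D=abs(d-a).sum(-1);
cv2.imwrite("pics/diff.png",np.clip(D,0,255).astype(np.uint8)[100:260,230:410].repeat(4,0).repeat(4,1))
E
```

```text
19.7833 [-144.06   -0.17  144.28] [-179.99   -7.04  -15.81] [ 0.89 -0.62  0.63] [-0.01 -0.04 -0.06]
-50 205 [65.71 18.52]
-25 215 [65.39 18.39]
0 213 [65.29 18.53]
25 211 [65.24 18.41]
```

View pics/side12.png

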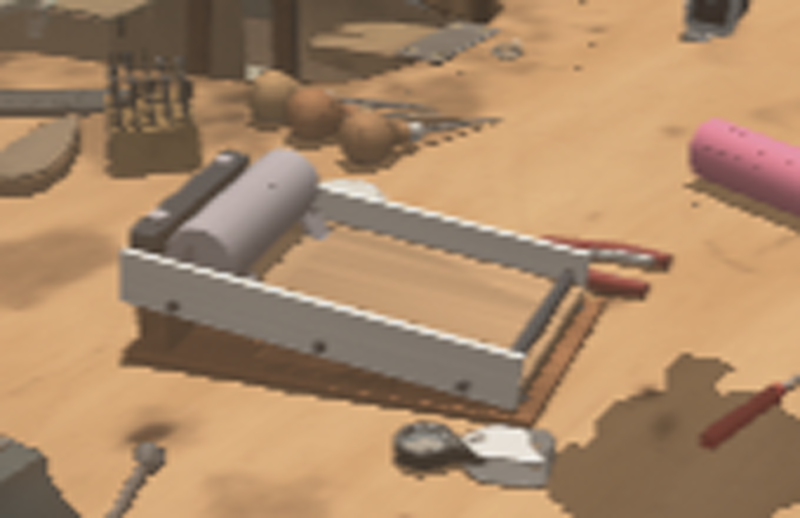

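View pics/top12.png

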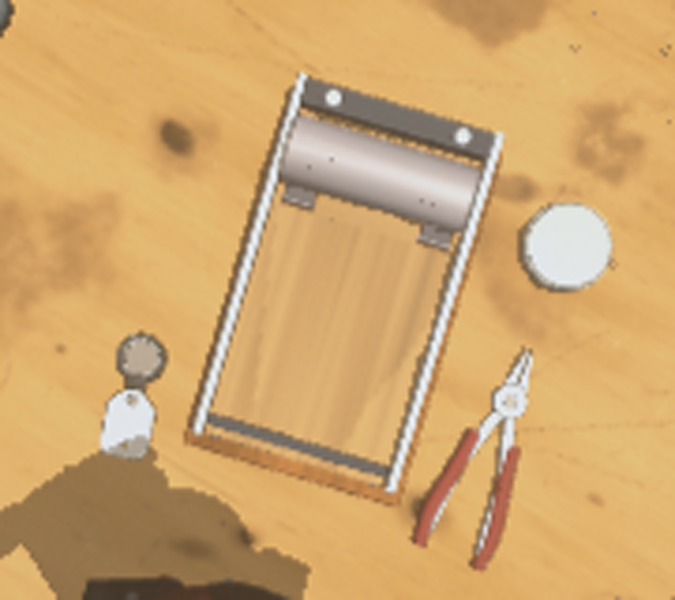

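The roller rests at bed x ≈ 65.4, z ≈ 18.5, square across the bed, with the tabs raised behind it at (298,192) and (435,235). The tin, pliers and loupe are unmoved and the tool is clear. I'm handing in.

```bash
python3 -c "
from station import job_done;print(job_done())"
```

```text
the job is handed in; nothing more can be done
None
```

The roller is at the top of the ramp, resting on the raised catch tabs, and I handed the job in at about 20 s. I pushed it from behind at about 25 mm/s until it met the end stop. There the force rose to about 8 N with the tool stalled at the predicted position. I held briefly, eased back slowly and moved clear.

**Last checks (top camera):** the roller's centre is at x ≈ 65.4 mm, z ≈ 18.5 mm in the bed's frame, square within about 0.01 rad. Both tabs look raised behind it, judged by eye because I could not read the catch angle. The tin, pliers and loupe look unmoved by eye. The tool is about 140 mm above the low end, with no contact force beyond sensor noise.

**What disagreed:** the real fingertips sat about 21 mm higher than the reported tool position implied.
- **First attempt:** because of this, the fingers rode onto the roller's upper back, with about 20 N upward on the tool. The roller moved only about 7 mm.
- **Run back:** I eased off and the roller rolled back those 7 mm to the foot bar. This was before half-way, but it is a small run-back, which the task asked me to avoid. I then came in 22 mm lower and the second push went cleanly.
- **Grasp distance:** taking the reported tool position at face value, the grasp point came within about 18 mm of the roller's centre at that moment. The limit is 16 mm. By the camera the real fingers were farther away.

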